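Fetch the weight from behind the bottles

ROBOT

A 6-joint arm with a two-finger parallel gripper is mounted at the origin on the work surface. World frame = base frame: x ahead of the robot, y to its left, z up, the work surface at z = 0. Lengths are in m, angles in rad, forces in N, time in s.
With the tool pointing down it reaches from about 0.35 to 1 m from the base axis. Payload 7.1 kg.
Tool frame: the origin (TCP) lies at the very end of the fingers, on their centre line; the grasp point (between the pads) lies 19 mm behind it; x points along the fingers, z is the direction in which the jaws open and shut, and the axes are right-handed (so a half turn about x gives the same grasp; the last joint's range is limited). The gripper opens to 85 mm and grips with 20 to 120 N. Pads are 22 mm wide; open, the fingers measure 114 mm over their backs; the gripper's body (76 mm by 85 mm) begins 54 mm behind the grasp point. The pads swing forward as they close: fully open they stand 13 mm farther back than shut.
Start: joints at [1.176, 0.423, 1.63, -0, 1.089, -0.019], TCP at [0.229, 0.581, 0.231] pointing down, gripper open.
Joint ranges: [-3, 3], [-0.9, 2.11], [0.09, 2.58], [-1.31, 4.45], [0.11, 2.69], [-2.54, 2.54]. Speed limits (rad/s): [2.39, 2.39, 3.01, 3.14, 3.14, 3.14].

INTERFACE

Orientations are given as a unit quaternion [w, x, y, z].
In Python, from station import bot gives the robot as it stands.
- The arm moves only by the tool move_arm, never from a script. Its argument "rows" is a list that holds one entry, the list of rows, each a list of 7 numbers: the shift along the world's x, y, z in mm, then the turn, a rotation vector about the world's x, y, z in rad, then the finger opening in mm, from 0 to 85.4. A call has 1 to 10 rows; each row is the pose to reach, as a shift and turn from the pose commanded when the call began; what a row does not reach only later rows make up. A row lasts 1/10 s, in which the tool goes at most 50 mm and 8.59 degrees, less where a joint would pass 70% of its speed; a pose out of reach is approached as far as the arm can. A call with a gripper value outside its range is refused whole. The fingers move at their own pace and stop on an object; "force" is the grip in N (left out, the last holds). Time passes only in rows, so rows that repeat a pose let the fingers close. It gives the time, the measured TCP pose, the force and the opening at its end, in the units of the state.
- bot.read_state(): the state, without advancing time (a new reading comes with each control period).
- bot.snapshot(name): name is "scene" or "top" or "wrist"; returns a dict with "pixels" (400x640x3 uint8, blue, green, red), "depth" (400x640 float32, m along the optical axis (not along the pixel's ray), 0 where there is no reading), "fx", "fy", "cx", "cy" (pixels), "eye" and "orientation" of the camera in the world. Camera axes: x right, y down, z forward; pixel columns grow to the right and rows downward; lengths in m; the calibration is good to about 2 mm. A picture is of the moment at which its call begins.
- bot.finish_job(): hands the job in, once; it reports no verdict.
Trained networks look in a picture, given as the dict that the camera call returned (one of the last four; its "shot" number tells which), for a name from the list of things; names that differ only in an ending like _2 or _b are one class to them, and where a whole thing is asked for, a point or a joint stands for the part that bears it (a point fixed in the world has none). Each returns a list of dicts, best first, with "confidence" (0 to 1); they miss things now and then, are a little off and sometimes report something else, mostly with a low value. They report only what shows in the picture. A call takes as long as a camera call. They do not tell look-alikes from the thing itself.
- bot.look_for(label, picture): "point" ([row, column] in pixels, amid what is visible of it).
- bot.trace(label, picture): "mask" (400x640 bool, what is visible of it) and "point" ([row, column] in pixels, amid what is visible of it).
- bot.mark_of(label, picture): "point" ([row, column] in pixels: a listed point, or the origin of a listed thing).
The state is a dict: "clock": time; "joints": joint angles; "qd": joint speeds; "joint_torque": joint torques, N m; "tool_pos": TCP position; "eef_rot": TCP orientation; "contact_force": force on the tool from outside, world axes, zero at the start; "ft_torque": the same for the moment, N m; "finger_gap": finger opening in m.
Only numpy, scipy, OpenCV 4.12 (cv2) and the standard library are available. Lean on these libraries where they do the work, as an engineer would, in place of code of your own. Each camera call takes 0.05 s, during which the arm holds its last target.

TASK

The round steel weight stands at the back of the wooden caddy, hemmed in by a jar, a bottle and a can: first stand all three of them upright in the steel side tray, then take the weight out and set it gently, not dropped, on the round amber glass of the leaded panel so that it lies flat inside the raised lead ring. After that put the jar, the bottle and the can back upright in the caddy, each centred on the same dark round mark it stood on at the start. Keep all four upright, and do not shift the small white pot or the nail box that share the caddy.

Things in the scene. Friction and masses are not known exactly. Their poses are not given: they have to be found in the camera images.
- caddy: Fixed wooden caddy, 220 (x) by 260 (y) mm, board 12 mm thick; 8 mm thick lips rise to 37 mm above the bench on its +x, +y, -y edges; -x edge (robot side) open. Origin: centre of underside. Three flat dark round marks, 66 mm across, centred at (x,y) = (-45,0), (20,75), (20,-75) mm in its frame; jar, bottle and can each stand centred on one at the start (which one varies).
- tray: Fixed open steel tray, empty, 200 by 200 mm outside, walls 5 mm thick and 18 mm high, floor 5 mm thick. Origin: centre of its underside; x and y along its sides. It stands left or right of the caddy, the panel on the other side.
- panel: Fixed board, 200 by 200 mm, with a leaded glass panel. In its middle a round amber glass, top 14 mm above the bench, inside a raised lead ring (80 mm inner, 93 mm outer diameter, its top 17 mm above the bench); blue and green panes around it with lead lines 16 mm high. Origin: centre of the underside, below the middle of the round glass.
- weight: Loose plain dark steel cylinder, 50 mm diameter, 40 mm high, top edge bevelled (4 mm), about 0.55 kg, standing in the caddy between the three vessels, towards +x (28 mm from the caddy's centre along its x axis). Grasp it by its sides from above. Origin: centre of its underside, z up.
- jar: Loose closed round clear jar, 52 mm diameter, 100 mm high; its grey lid, 50 mm diameter, takes up the top 26 mm (from 74 mm up) and can be gripped. About 0.22 kg. Origin: centre of its underside, z up.
- bottle: Loose closed round amber bottle, 44 mm diameter up to 74 mm, then a shoulder narrowing to a 22 mm neck at 88 mm; black cap of 26 mm diameter from 98 to 124 mm height, the easiest grip. About 0.17 kg. Origin: centre of its underside, z up.
- can: Loose closed rectangular metal can, 48 mm along its x and 40 mm along its y, 92 mm high, with a round black cap, 22 mm diameter and 14 mm high, on top (106 mm in all). Grip the flat sides near the top, square to them. About 0.2 kg. Origin: centre of its underside, z up.
- pot: Bystander: small loose white ceramic pot, 36 mm diameter, 45 mm high, empty, in the front +y corner of the caddy; must stay. Origin: centre of its underside.
- nailbox: Bystander: small loose cardboard box of nails, 34 by 44 mm, 20 mm high, in the front -y corner of the caddy; must stay. Origin: centre of its underside.
Things that resemble listed ones, but are neither listed nor needed, are in the scene too. What is shaped like the can but green, purple or red is not meant.

How it is judged:
By the outcome, as a careful person would: the job done as asked, in the order asked, and still so for the second after the job is handed in, with the robot touching nothing.
It also fails if it takes over 141 s, if anything falls off the work surface, if the arm or the gripper's body presses on something with over 40 N, if the wrist force passes 120 N, or if a joint passes its speed limit or range.

## Working session

There is one attempt and no reset: what is moved stays moved. The work goes in short steps, Python scripts to look and compute and a tool call to move; the robot and the scene stay as the last step left them, time stands still between calls to the robot, and variables do not carry over. Pictures are saved under pics/ and viewed, and the job is handed in when it is done.

Besides the shell and the picture viewer there is one more tool, called as a command line: name --argument value ..., lists and objects as JSON in quotes. move_arm: Moves the arm, as the interface text tells. Its arguments: {"type":"object","properties":{"rows":{"type":"array","items":{"type":"array","items":{"type":"array","items":{"type":"number"}}}},"force":{"type":"number"}},"required":["rows"]}

```bash
ls; mkdir -p pics; python3 - <<'E'
from station import bot
import cv2
print(bot.read_state())
for n in ["scene","top","wrist"]:
    s=bot.snapshot(n); cv2.imwrite(f"pics/{n}0.png",s["pixels"]); print(n,s["shot"],s["fx"],s["cx"],s["cy"],s["eye"],s["orientation"])
E
```

```text
pics
{'clock': 0.0, 'joints': array([ 1.17599610e+00,  4.23840555e-01,  1.63071401e+00,  1.26312355e-05,
        1.08858150e+00, -1.90196393e-02]), 'qd': array([ 1.91931647e-04, -7.64019546e-04,  2.28507328e-04, -3.80424494e-06,
       -2.10708986e-03, -2.07992084e-03]), 'joint_torque': array([-3.65032385e-03, -5.57394147e+01, -2.81736767e+01, -2.99111898e-04,
        7.48543331e-03,  2.07354952e-05]), 'tool_pos': array([0.2291451 , 0.58088222, 0.23053643]), 'eef_rot': array([ 0.58413555, -0.39810008,  0.58505365,  0.39751   ]), 'contact_force': array([-0.41710991, -0.24436093, -0.2719229 ]), 'ft_torque': array([-0.00329167, -0.04405587,  0.00302762]), 'finger_gap': 0.08568937108877461}
scene 1 366.56205904818074 325.37774995564877 198.04154306077808 [1.04720559 0.37840879 0.70134676] [-0.14627859  0.40137937  0.84268063 -0.32769884]
top 2 455.10043740757527 311.57523789334994 201.44247525367487 [ 0.45685996 -0.01766056  1.06497561] [ 0.05398715 -0.69651218  0.71494715 -0.02840316]
wrist 3 327.51428553414473 317.2920484559179 198.8835808086983 [0.16234964 0.60747826 0.37184813] [0.11953716 0.81805745 0.55688559 0.07982054]
```

View pics/scene0.png

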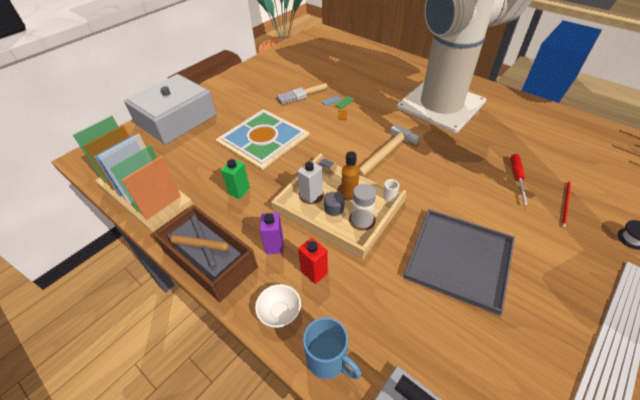

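View pics/top0.png

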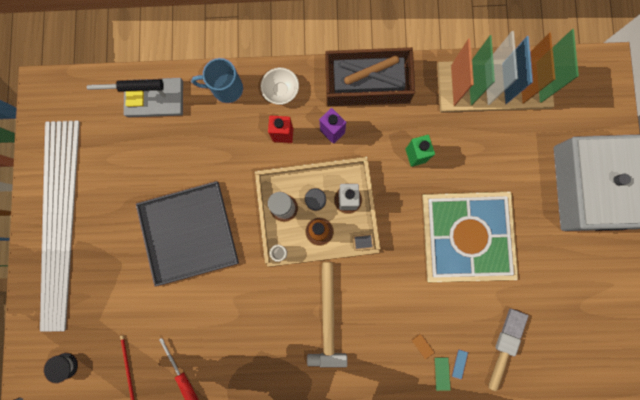

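View pics/wrist0.png

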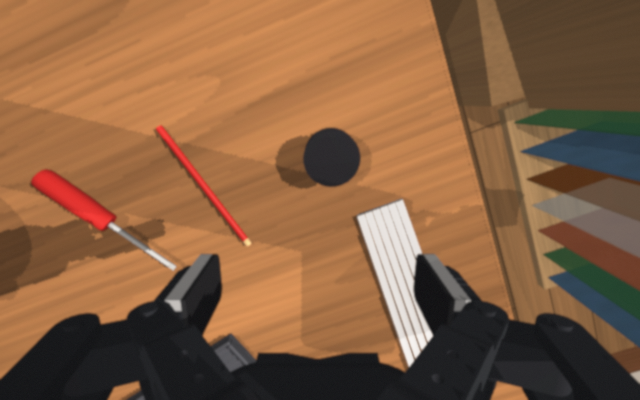

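Top view: the caddy is in the middle, the tray on the left (+y) at (232,187), and the panel on the right at (237,470). In the caddy are the jar (206,281), bottle (231,318), silver can (196,348) and weight (199,315). The pot is at (253,278) and the nail box at (242,363).

Look-alikes:
- Weight: the black round thing at (367,60). The weight I want is (199,315).
- Can: the green one (150,420), purple one (125,332) and red one (127,281). The can I want is the silver one at (196,348).
- Jar: the white bowl and the mug. The jar I want is the grey lid at (206,281).

```bash
cat > h.py <<'E'
from station import bot
import numpy as np, cv2
from scipy.spatial.transform import Rotation as R
def rot(s):
    q=np.array(s["orientation"]); return R.from_quat([q[1],q[2],q[3],q[0]]).as_matrix()
def cloud(s):
    v,u=np.mgrid[0:400,0:640]; d=s["depth"]
    P=np.stack([(u-s["cx"])/s["fx"]*d,(v-s["cy"])/s["fy"]*d,d],-1)
    W=P@rot(s).T+np.array(s["eye"]); W[d<=0]=np.nan; return W
def ray_at(s,rc,z):
    r,c=rc; d=rot(s)@np.array([(c-s["cx"])/s["fx"],(r-s["cy"])/s["fy"],1]); e=np.array(s["eye"])
    return e+d*(z-e[2])/d[2]
E
python3 - <<'E'
from h import *
np.set_printoptions(precision=4,suppress=True)
for cam in ["top","scene"]:
    s=bot.snapshot(cam); W=cloud(s); np.savez(f"{cam}.npz",W=W,px=s["pixels"])
    for l in ["caddy","tray","panel","weight","jar","bottle","can","pot","nailbox"]:
        t=bot.trace(l,s); m=bot.mark_of(l,s)
        print(cam,l,"marks",[(np.round(x["point"]),round(x["confidence"],2), ray_at(s,x["point"],0)[:2]) for x in m[:3]])
        for x in t[:2]:
            w=W[x["mask"]]; w=w[~np.isnan(w[:,0])]; 
            zt=np.percentile(w[:,2],95); a=w[w[:,2]>zt-.006]
            print("   ",round(x["confidence"],2),np.round(x["point"]),len(w),"ztop",round(zt,4),"topmid",(a.min(0)+a.max(0))/2,"ext",a.max(0)-a.min(0))
E
```

```text
top caddy marks [(array([201., 318.]), 0.66, array([0.5837, 0.0047])), (array([212., 317.]), 0.59, array([0.5571, 0.0078])), (array([198., 348.]), 0.31, array([ 0.5869, -0.0655]))]
    0.85 [215. 314.] 8438 ztop 0.0373 topmid [0.5595 0.0094 0.0668] ext [0.232  0.2754 0.0709]
top tray marks [(array([234., 189.]), 0.92, array([0.5141, 0.3105])), (array([230., 317.]), 0.15, array([0.5134, 0.0079]))]
    0.58 [237. 183.] 7371 ztop 0.0174 topmid [0.5146 0.3134 0.0187] ext [0.2361 0.2402 0.0146]
top panel marks [(array([236., 467.]), 0.72, array([ 0.4929, -0.3377])), (array([201., 316.]), 0.46, array([0.5836, 0.0085])), (array([203., 350.]), 0.3, array([ 0.5768, -0.072 ]))]
    0.91 [235. 468.] 7864 ztop 0.0181 topmid [ 0.4906 -0.3385  0.0175] ext [0.1989 0.1997 0.0109]
top weight marks [(array([201., 316.]), 0.57, array([0.5822, 0.0078]))]
top jar marks [(array([213., 285.]), 0.58, array([0.5575, 0.0832]))]
    0.93 [206. 281.] 570 ztop 0.1142 topmid [0.5677 0.0845 0.1126] ext [0.0471 0.0473 0.0086]
    0.64 [236. 468.] 7742 ztop 0.0181 topmid [ 0.4906 -0.3385  0.0175] ext [0.1989 0.1997 
[... 2186 characters left out ...]
rks [(array([194., 311.]), 0.83, array([ 0.5778, -0.0724])), (array([274., 315.]), 0.68, array([0.7511, 0.0913])), (array([248., 273.]), 0.63, array([ 0.7602, -0.0274]))]
    0.87 [184. 309.] 813 ztop 0.1144 topmid [ 0.5872 -0.0611  0.1139] ext [0.0227 0.0213 0.0099]
    0.77 [263. 314.] 976 ztop 0.1034 topmid [0.7499 0.0876 0.1022] ext [0.0217 0.0207 0.0092]
scene pot marks [(array([198., 388.]), 0.83, array([0.4647, 0.0925]))]
    0.84 [191. 392.] 281 ztop 0.0544 topmid [0.4693 0.0987 0.0529] ext [0.0377 0.0333 0.0085]
scene nailbox marks [(array([166., 325.]), 0.48, array([ 0.4743, -0.1093]))]
    0.74 [162. 328.] 199 ztop 0.0325 topmid [ 0.4891 -0.0908  0.0304] ext [0.0339 0.0432 0.0076]
```

```bash
python3 - <<'E'
import cv2
im=cv2.imread('pics/top0.png')[140:290,240:400]
cv2.imwrite('pics/crop0.png',cv2.resize(im,None,fx=4,fy=4,interpolation=cv2.INTER_CUBIC))
E
```

```text
(no output)
```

View pics/crop0.png

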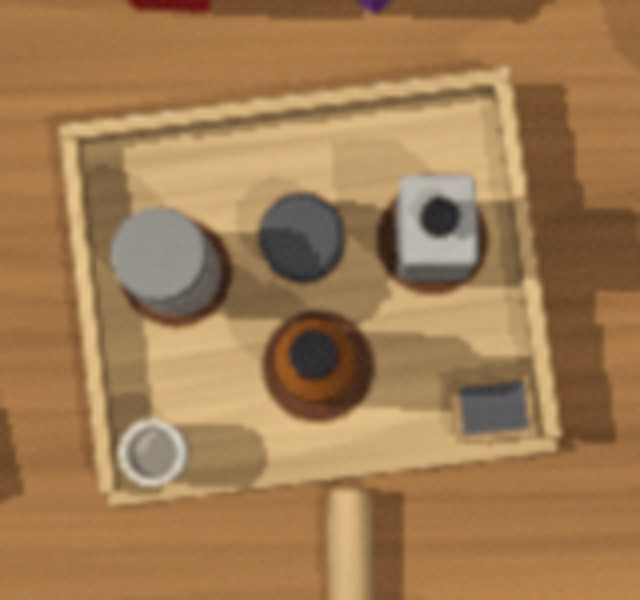

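```bash
python3 - <<'E'
from h import *
np.set_printoptions(precision=4,suppress=True)
st=bot.read_state(); q=st["eef_rot"]; print(R.from_quat([q[1],q[2],q[3],q[0]]).as_matrix())
T=np.load('top.npz');S=np.load('scene.npz')
def rect(W,lo,hi,box):
    m=(W[...,2]>lo)&(W[...,2]<hi)&(W[...,0]>box[0])&(W[...,0]<box[1])&(W[...,1]>box[2])&(W[...,1]<box[3])
    p=W[m][:,:2].astype(np.float32); (c,sz,a)=cv2.minAreaRect(p*1000); return len(p),c,sz,a
for n,D,o in (("top",T,.0017),("scene",S,-.0019)):
    W=D["W"]
    print(n,"caddy rim",rect(W,.033+o,.041+o,(.43,.7,-.15,.17)))
    print(n,"tray rim",rect(W,.013+o,.022+o,(.38,.66,.19,.45)))
    print(n,"panel",rect(W,.008+o,.02+o,(.37,.62,-.46,-.22)))
    print(n,"can top",rect(W,.098+o,.109+o,(.55,.63,-.11,-.03)))
    print(n,"can cap",rect(W,.113+o,.124+o,(.55,.63,-.11,-.03)))
    # amber ring
    px=D["px"]; hsv=cv2.cvtColor(px,cv2.COLOR_BGR2HSV)
    m=(hsv[...,0]>5)&(hsv[...,0]<20)&(hsv[...,1]>150)&(W[...,0]>.43)&(W[...,0]<.55)&(W[...,1]>-.39)&(W[...,1]<-.28)
    p=W[m]; print("amber",len(p),p.mean(0),np.ptp(p,0), (p.max(0)+p.min(0))/2)
E
```

```text
[[ 0.     -0.9302  0.367 ]
 [ 0.      0.367   0.9302]
 [-1.     -0.      0.    ]]
top caddy rim (999, (559.7964477539062, 8.410842895507812), (211.69590759277344, 260.1457824707031), 5.607819080352783)
top tray rim (692, (515.0933227539062, 313.7953186035156), (200.28594970703125, 201.1765594482422), 13.989899635314941)
top panel (7040, (490.69061279296875, -338.8856201171875), (199.77188110351562, 200.3626251220703), 0.1765030026435852)
top can top (327, (582.6608276367188, -64.09489440917969), (38.441673278808594, 45.964500427246094), 87.94274139404297)
top can cap (85, (582.7108154296875, -64.51758575439453), (18.919157028198242, 19.443626403808594), 88.33021545410156)
amber 873 [ 0.4908 -0.3403  0.0145] [0.0732 0.0751 0.0116] [ 0.4913 -0.341   0.0144]
scene caddy rim (1045, (565.4808959960938, 10.424728393554688), (211.9236602783203, 261.78302001953125), 5.913596153259277)
scene tray rim (908, (519.29150390625, 316.296142578125), (204.10150146484375, 199.9930419921875), 13.863826751708984)
scene panel (2740, (495.08660888671875, -336.2314147949219), (201.4844970703125, 203.03025817871094), 0.4794423580169678)
scene can top (197, (588.2230224609375, -61.572349548339844), (40.795650482177734, 47.9858512878418), 89.32711791992188)
scene can cap (57, (588.056640625, -61.51531219482422), (21.981380462646484, 19.096141815185547), 41.74793243408203)
amber 268 [ 0.4925 -0.3406  0.0117] [0.0718 0.0686 0.0061] [ 0.4907 -0.3405  0.0116]
```

move_arm --rows '[[[50, -100, 50, 0, 0, 0.1, 85], [100, -200, 70, 0, 0, 0.2, 85], [150, -300, 70, 0, 0, 0.35, 85], [200, -400, 70, 0, 0, 0.35, 85], [260, -560, 70, 0, 0, 0.35, 85], [260, -560, 70, 0, 0, 0.35, 85], [260, -560, 70, 0, 0, 0.35, 85], [260, -560, 70, 0, 0, 0.35, 85], [260, -560, 70, 0, 0, 0.35, 85], [260, -560, 70, 0, 0, 0.35, 85]]]' --force 30

```text
clock: 3.05
tool_pos: [0.4382, 0.1348, 0.2946]
eef_rot: [0.507, -0.494, 0.506, 0.493]
contact_force: [1.4, 0.6, 0.6]
finger_gap: 0.0852
```

move_arm --rows '[[[0, 0, 0, 0, 0, 0, 85], [0, 0, 0, 0, 0, 0, 85]]]'

```text
clock: 3.25
tool_pos: [0.438, 0.1356, 0.2943]
eef_rot: [0.507, -0.493, 0.507, 0.493]
contact_force: [0.5, 1.5, -0.4]
finger_gap: 0.085
```

move_arm --rows '[[[30, -60, 6, 0, 0, 0, 85], [62, -124, 6, 0, 0, 0, 85], [62, -124, 6, 0, 0, 0, 85], [62, -124, 6, 0, 0, 0, 85], [62, -124, 6, 0, 0, 0, 85], [62, -124, 6, 0, 0, 0, 85]]]'

```text
clock: 3.85
tool_pos: [0.499, 0.0143, 0.2998]
eef_rot: [0.506, -0.494, 0.506, 0.494]
contact_force: [0.7, -0.5, -0.1]
finger_gap: 0.085
```

```bash
cat > w.py <<'E'
from h import *
import sys
np.set_printoptions(precision=4,suppress=True)
def tops(s,labels):
    W=cloud(s)
    for l in labels:
        for x in bot.trace(l,s)[:2]:
            w=W[x["mask"]]; w=w[~np.isnan(w[:,0])]
            if len(w)<20: continue
            zt=np.percentile(w[:,2],95); a=w[w[:,2]>zt-.006]
            (c,sz,ang)=cv2.minAreaRect((a[:,:2]*1000).astype(np.float32))
            print(l,round(x["confidence"],2),np.round(x["point"]),len(w),"ztop",round(zt,4),"mid",(a.min(0)+a.max(0))/2,"ext",a.max(0)-a.min(0),"rect",np.round(c,1),np.round(sz,1),round(ang,1))
    return W
E
python3 - <<'E'
from w import *
st=bot.read_state(); print(st["tool_pos"],st["clock"]); q=st["eef_rot"]; print(R.from_quat([q[1],q[2],q[3],q[0]]).as_matrix())
s=bot.snapshot("wrist"); cv2.imwrite("pics/w1.png",s["pixels"]); np.save('w1.npy',cloud(s)); print(s["eye"])
tops(s,["jar","bottle","can","weight"])
E
```

```text
[0.499  0.0143 0.2998] 3.85
[[-0.0009 -0.9997  0.0238]
 [ 0.0004  0.0238  0.9997]
 [-1.      0.0009  0.0004]]
[0.4272 0.0159 0.4411]
jar 0.7 [223. 381.] 2498 ztop 0.1115 mid [0.5693 0.0851 0.1091] ext [0.0474 0.0481 0.0071] rect [569.4  85.2] [48.3 47.1] 85.9
bottle 0.74 [178. 311.] 1619 ztop 0.1353 mid [0.5134 0.0048 0.1331] ext [0.0254 0.0246 0.0072] rect [513.3   4.9] [24.5 25.5] 88.8
bottle 0.68 [224. 379.] 2453 ztop 0.1115 mid [0.5693 0.0857 0.1091] ext [0.0474 0.0494 0.0071] rect [569.5  85.4] [47.6 47.9] 18.7
can 0.82 [293. 141.] 1405 ztop 0.0918 mid [ 0.5843 -0.144   0.2224] ext [0.1983 0.2132 0.2732] rect [ 586.6 -140.6] [ 21.2 288.3] 41.5
can 0.7 [333. 292.] 1675 ztop 0.0904 mid [ 0.6174 -0.0212  0.2289] ext [0.2582 0.0659 0.289 ] rect [615.5 -11.6] [ 45.1 258.2] 81.0
weight 0.89 [229. 315.] 1324 ztop 0.0516 mid [0.585  0.0113 0.0493] ext [0.048  0.0491 0.0074] rect [585.4  11.9] [49.  47.5] 65.2
```

View pics/w1.png

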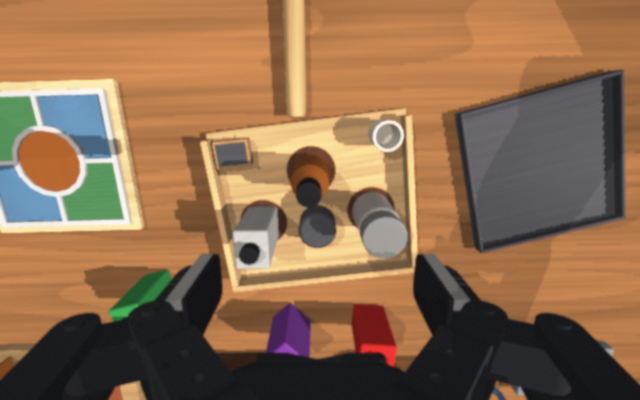

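The wrist view shows the bottle cap at (192,308), jar lid (237,385), weight (226,318) and silver can (245,255). The wrist positions agree with the mean of the fixed cameras to about 1 mm. I'll take the bottle first, by its cap.

move_arm --rows '[[[14, -9, -50, 0, 0, 0, 55], [14, -9, -100, 0, 0, 0, 55], [14, -9, -130, 0, 0, 0, 55], [14, -9, -160, 0, 0, 0, 55], [14, -9, -180, 0, 0, 0, 55], [14, -9, -196, 0, 0, 0, 55], [14, -9, -196, 0, 0, 0, 55], [14, -9, -196, 0, 0, 0, 55]]]'

```text
clock: 4.9
tool_pos: [0.5137, 0.004, 0.1044]
eef_rot: [0.506, -0.494, 0.506, 0.494]
contact_force: [0.3, -0.4, 0.2]
finger_gap: 0.0545
```

move_arm --rows '[[[0, 0, 0, 0, 0, 0, 15], [0, 0, 0, 0, 0, 0, 15], [0, 0, 0, 0, 0, 0, 15], [0, 0, 0, 0, 0, 0, 15], [0, 0, 0, 0, 0, 0, 15], [0, 0, 0, 0, 0, 0, 15]]]' --force 35

```text
clock: 5.5
tool_pos: [0.5146, 0.0038, 0.1053]
eef_rot: [0.507, -0.494, 0.506, 0.493]
contact_force: [-0.3, 3.2, 6.2]
finger_gap: 0.0249
```

move_arm --rows '[[[0, 0, 30, 0, 0, 0, 15], [0, 0, 70, 0, 0, 0, 15], [0, 20, 90, 0, 0, 0, 15], [-5, 55, 90, 0, 0, 0, 15], [-15, 100, 90, 0, 0, 0, 15], [-20, 145, 90, 0, 0, 0, 15], [-25, 190, 90, 0, 0, 0, 15], [-30, 230, 80, 0, 0, 0, 15], [-36, 260, 60, 0, 0, 0, 15], [-36, 260, 40, 0, 0, 0, 15]]]'

```text
clock: 6.5
tool_pos: [0.4774, 0.2672, 0.1442]
eef_rot: [0.506, -0.494, 0.505, 0.494]
contact_force: [0.9, -1.0, -1.9]
finger_gap: 0.0255
```

```bash
python3 - <<'E'
from w import *
st=bot.read_state(); print(st["tool_pos"],st["finger_gap"])
s=bot.snapshot("scene"); cv2.imwrite("pics/s2.png",s["pixels"])
s=bot.snapshot("wrist"); cv2.imwrite("pics/w2.png",s["pixels"])
E
```

```text
[0.4774 0.2672 0.1442] 0.0254984056160091
```

View pics/s2.png

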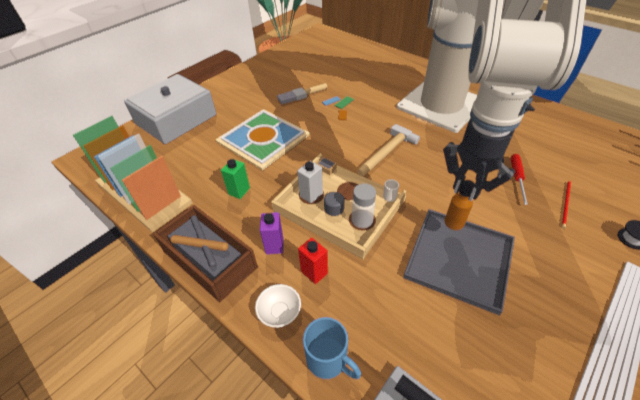

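View pics/w2.png

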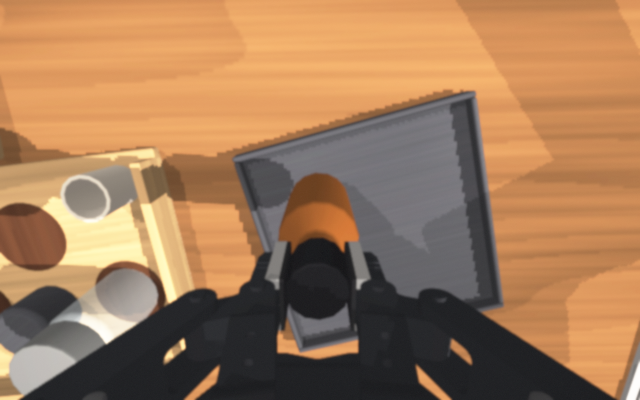

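The bottle is held by its cap (scene pixel (190,465)), hangs upright and is inside the tray outline. Now I'll lower it.

move_arm --rows '[[[0, 0, -20, 0, 0, 0, 15], [0, 0, -35, 0, 0, 0, 15], [0, 0, -42, 0, 0, 0, 15], [0, 0, -45, 0, 0, 0, 15], [0, 0, -46, 0, 0, 0, 15], [0, 0, -46, 0, 0, 0, 15]]]'

```text
clock: 7.2
tool_pos: [0.4782, 0.2637, 0.0988]
eef_rot: [0.507, -0.494, 0.506, 0.493]
contact_force: [-0.1, 0.5, -0.8]
finger_gap: 0.025
```

move_arm --rows '[[[0, 0, -1, 0, 0, 0, 15], [0, 0, -1, 0, 0, 0, 15]]]'

```text
clock: 7.4
tool_pos: [0.4785, 0.2641, 0.0983]
eef_rot: [0.507, -0.494, 0.506, 0.493]
contact_force: [-1.3, 0.3, 5.2]
finger_gap: 0.0248
```

move_arm --rows '[[[0, 0, 0, 0, 0, 0, 60], [0, 0, 0, 0, 0, 0, 60], [0, 0, 20, 0, 0, 0, 60], [0, 0, 60, 0, 0, 0, 75], [20, -40, 70, 0, 0, 0, 75], [45, -85, 70, 0, 0, 0, 75], [70, -130, 70, 0, 0, 0, 75], [91, -178, 60, 0, 0, 0, 75], [91, -178, 40, 0, 0, 0, 75], [91, -178, 40, 0, 0, 0, 75]]]'

```text
clock: 8.4
tool_pos: [0.5674, 0.0837, 0.1349]
eef_rot: [0.506, -0.492, 0.508, 0.494]
contact_force: [-0.3, 0.2, 0.3]
finger_gap: 0.0755
```

```bash
python3 - <<'E'
from w import *
st=bot.read_state(); print(st["tool_pos"],st["finger_gap"])
s=bot.snapshot("wrist"); cv2.imwrite("pics/w3.png",s["pixels"])
s=bot.snapshot("scene"); cv2.imwrite("pics/s3.png",s["pixels"][120:320,260:560])
tops(s,["bottle"])
E
```

```text
[0.5674 0.0837 0.1349] 0.07545889716399691
bottle 0.75 [221. 452.] 775 ztop 0.1267 mid [0.4801 0.2666 0.125 ] ext [0.0244 0.0228 0.008 ] rect [480.9 265.6] [23.1 22.2] 28.2
```

View pics/w3.png

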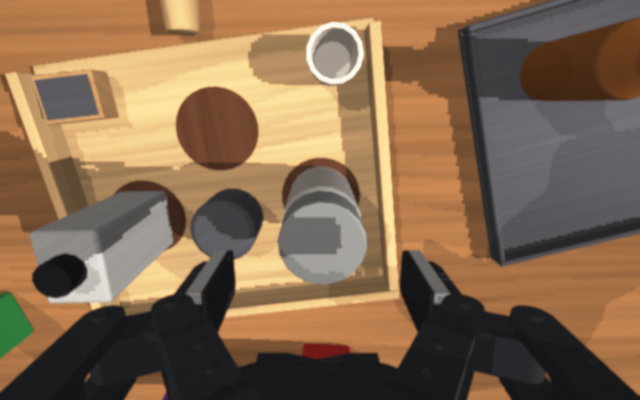

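View pics/s3.png

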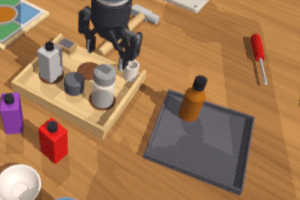

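The bottle stands upright in the tray and its empty mark shows at (127,217). The jar lid (240,322) is centred between the fingers, so I'll descend on it.

move_arm --rows '[[[0, 0, -20, 0, 0, 0, 75], [0, 0, -40, 0, 0, 0, 75], [0, 0, -60, 0, 0, 0, 75], [0, 0, -60, 0, 0, 0, 75], [0, 0, -60, 0, 0, 0, 75]]]'

```text
clock: 9.05
tool_pos: [0.5687, 0.0867, 0.0779]
eef_rot: [0.506, -0.494, 0.506, 0.494]
contact_force: [0.4, 0.2, -0.1]
finger_gap: 0.0748
```

move_arm --rows '[[[0, 0, 0, 0, 0, 0, 40], [0, 0, 0, 0, 0, 0, 40], [0, 0, 0, 0, 0, 0, 40], [0, 0, 0, 0, 0, 0, 40], [0, 0, 0, 0, 0, 0, 40], [0, 0, 0, 0, 0, 0, 40]]]' --force 40

```text
clock: 9.65
tool_pos: [0.5696, 0.0861, 0.0787]
eef_rot: [0.507, -0.494, 0.506, 0.493]
contact_force: [-1.2, 2.6, 6.8]
finger_gap: 0.0492
```

move_arm --rows '[[[0, 0, 30, 0, 0, 0, 40], [0, 10, 65, 0, 0, 0, 40], [0, 50, 70, 0, 0, 0, 40], [0, 95, 70, 0, 0, 0, 40], [-5, 140, 70, 0, 0, 0, 40], [-5, 185, 70, 0, 0, 0, 40], [-10, 230, 70, 0, 0, 0, 40], [-35, 255, 65, 0, 0, 0, 40], [-64, 275, 45, 0, 0, 0, 40], [-64, 275, 25, 0, 0, 0, 40]]]'

```text
clock: 10.65
tool_pos: [0.5015, 0.3631, 0.1023]
eef_rot: [0.505, -0.494, 0.506, 0.495]
contact_force: [0.0, -0.5, -1.6]
finger_gap: 0.0488
```

move_arm --rows '[[[0, 0, -15, 0, 0, 0, 40], [0, 0, -25, 0, 0, 0, 40], [0, 0, -30, 0, 0, 0, 40], [0, 0, -31, 0, 0, 0, 40], [0, 0, -31, 0, 0, 0, 40]]]'

```text
clock: 11.15
tool_pos: [0.5058, 0.3604, 0.0718]
eef_rot: [0.507, -0.493, 0.506, 0.493]
contact_force: [0.5, -0.4, 0.9]
finger_gap: 0.049
```

move_arm --rows '[[[0, 0, -1, 0, 0, 0, 40], [0, 0, -1, 0, 0, 0, 40]]]'

```text
clock: 11.35
tool_pos: [0.5059, 0.3605, 0.0717]
eef_rot: [0.507, -0.494, 0.506, 0.493]
contact_force: [-1.8, -2.9, 9.3]
finger_gap: 0.0492
```

move_arm --rows '[[[0, 0, 0, 0, 0, 0, 75], [0, 0, 0, 0, 0, 0, 75], [0, 0, 20, 0, 0, 0, 75], [0, 0, 60, 0, 0, 0, 75], [30, 0, 95, 0, 0, 0, 75], [50, -30, 95, 0, 0, 0, 70], [60, -75, 95, 0, 0, 0, 65], [70, -120, 95, 0, 0, 0, 65], [75, -165, 95, 0, 0, 0, 65], [79, -215, 95, 0, 0, 0, 65]]]'

```text
clock: 12.35
tool_pos: [0.5841, 0.1443, 0.1652]
eef_rot: [0.507, -0.494, 0.506, 0.493]
contact_force: [0.8, -0.9, -0.4]
finger_gap: 0.0649
```

move_arm --rows '[[[0, -45, 0, 0, 0, 0, 65], [0, -90, 0, 0, 0, 0, 65], [0, -135, 0, 0, 0, 0, 65], [0, -180, 0, 0, 0, 0, 65], [0, -208, -10, 0, 0, 0, 65], [0, -208, -20, 0, 0, 0, 65], [0, -208, -20, 0, 0, 0, 65], [0, -208, -20, 0, 0, 0, 65]]]'

```text
clock: 13.15
tool_pos: [0.5835, -0.0614, 0.1449]
eef_rot: [0.506, -0.493, 0.506, 0.494]
contact_force: [-0.1, 0.2, 0.2]
finger_gap: 0.0649
```

```bash
python3 - <<'E'
from w import *
st=bot.read_state(); print(st["tool_pos"],st["finger_gap"]);q=st["eef_rot"]; print(R.from_quat([q[1],q[2],q[3],q[0]]).as_matrix())
s=bot.snapshot("wrist"); cv2.imwrite("pics/w4.png",s["pixels"]); np.save('w4.npy',cloud(s))
W=tops(s,["can"])
s=bot.snapshot("scene"); cv2.imwrite("pics/s4.png",s["pixels"][120:320,260:560])
tops(s,["jar"])
m=(W[...,2]>.098)&(W[...,2]<.107)&(abs(W[...,0]-.585)<.04)&(abs(W[...,1]+.063)<.04)
print(m.sum(),cv2.minAreaRect((W[m][:,:2]*1000).astype(np.float32)))
E
```

```text
[ 0.5835 -0.0614  0.1449] 0.06493787720948245
[[-0.0007 -0.9997  0.0253]
 [ 0.0003  0.0253  0.9997]
 [-1.      0.0007  0.0003]]
can 0.96 [342. 347.] 1344 ztop 0.0413 mid [ 0.6549 -0.0386  0.1259] ext [0.1623 0.0322 0.1811] rect [654.3 -46.2] [161.3  28.8] 6.7
can 0.82 [384. 470.] 1007 ztop 0.0898 mid [0.664  0.0247 0.145 ] ext [0.146  0.091  0.1224] rect [662.  25.] [167.8   9.9] 30.0
jar 0.74 [250. 490.] 1230 ztop 0.1037 mid [0.5089 0.361  0.1017] ext [0.0506 0.0486 0.0079] rect [509.4 361.3] [49.1 49.2] 72.2
jar 0.49 [161. 330.] 152 ztop 0.0321 mid [ 0.4904 -0.0886  0.0298] ext [0.0316 0.0383 0.0067] rect [490.7 -89. ] [30.9 38.4] 4.0
3612 ((585.0625610351562, -63.387176513671875), (39.978267669677734, 48.0118293762207), 89.37393188476562)
```

View pics/w4.png

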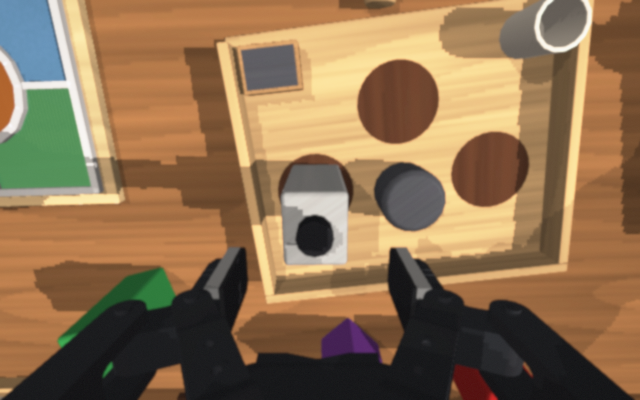

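View pics/s4.png

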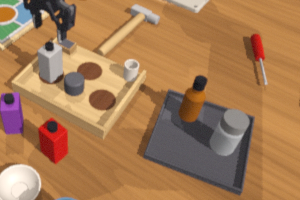

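The can (222,315) is between the fingers. The bottle mark (101,398) and jar mark (168,490) are clear, and both vessels in the tray are upright. I'll measure the two free marks in passing.

```bash
python3 - <<'E'
from w import *
W=np.load('w4.npy'); px=cv2.imread('pics/w4.png'); hsv=cv2.cvtColor(px,cv2.COLOR_BGR2HSV)
print(hsv[101,398],hsv[168,490],hsv[70,340],np.nanmedian(W[95:105,390:405,2]))
m=((hsv[...,2]<150)&(hsv[...,1]>80)&(hsv[...,0]<15)&(W[...,2]<.018)&(W[...,2]>.005)).astype(np.uint8)
m=cv2.morphologyEx(m,cv2.MORPH_OPEN,np.ones((5,5)))
n,l,st,c=cv2.connectedComponentsWithStats(m)
for i in range(1,n):
    if st[i,4]>1500:
        p=W[l==i]; cc,r=cv2.minEnclosingCircle((p[:,:2]*1000).astype(np.float32)); print(c[i],st[i,4],p.mean(0),cc,r)
E
```

```text
[ 11 147 111] [ 10 147 113] [ 22  99 250] 0.010650101723455707
[397.6393 101.2319] 5165 [0.5129 0.0047 0.0108] (513.8328857421875, 4.687455654144287) 32.30146408081055
[489.7497 168.5834] 4354 [0.57   0.0857 0.0108] (570.9760131835938, 86.02849578857422) 33.04195785522461
```

move_arm --rows '[[[1, -2, -25, 0, 0, 0.014, 65], [1, -2, -50, 0, 0, 0.014, 65], [1, -2, -73, 0, 0, 0.014, 65], [1, -2, -73, 0, 0, 0.014, 65], [1, -2, -73, 0, 0, 0.014, 65]]]'

```text
clock: 13.85
tool_pos: [0.5848, -0.0637, 0.0724]
eef_rot: [0.503, -0.497, 0.503, 0.497]
contact_force: [-0.2, 0.6, -0.1]
finger_gap: 0.065
```

move_arm --rows '[[[0, 0, 0, 0, 0, 0, 30], [0, 0, 0, 0, 0, 0, 30], [0, 0, 0, 0, 0, 0, 30], [0, 0, 0, 0, 0, 0, 30], [0, 0, 0, 0, 0, 0, 30], [0, 0, 0, 0, 0, 0, 30]]]'

```text
clock: 14.45
tool_pos: [0.5858, -0.0641, 0.0737]
eef_rot: [0.504, -0.498, 0.502, 0.496]
contact_force: [0.4, 1.1, 7.0]
finger_gap: 0.0395
```

move_arm --rows '[[[0, 0, 30, 0, 0, 0, 30], [0, 5, 65, 0, 0, 0, 30], [0, 45, 70, 0, 0, 0, 30], [0, 90, 70, 0, 0, 0, 30], [0, 135, 70, 0, 0, 0, 30], [0, 180, 70, 0, 0, 0, 30], [0, 225, 70, 0, 0, 0, 30], [-5, 270, 70, 0, 0, 0, 30], [-10, 315, 70, 0, 0, 0, 30], [-10, 345, 60, 0, 0, 0, 30]]]'

```text
clock: 15.45
tool_pos: [0.5746, 0.2841, 0.1335]
eef_rot: [0.503, -0.498, 0.502, 0.497]
contact_force: [0.4, -0.4, -3.4]
finger_gap: 0.0393
```

move_arm --rows '[[[0, 7, -25, 0, 0, 0, 30], [0, 7, -45, 0, 0, 0, 30], [0, 7, -60, 0, 0, 0, 30], [0, 7, -65, 0, 0, 0, 30], [0, 7, -67, 0, 0, 0, 30], [0, 7, -67, 0, 0, 0, 30]]]'

```text
clock: 16.05
tool_pos: [0.5748, 0.2877, 0.0666]
eef_rot: [0.503, -0.497, 0.503, 0.497]
contact_force: [-4.8, -0.0, 5.1]
finger_gap: 0.0395
```

move_arm --rows '[[[0, 0, 0, 0, 0, 0, 65], [0, 0, 0, 0, 0, 0, 65], [0, 0, 20, 0, 0, 0, 65], [0, 0, 60, 0, 0, 0, 70], [5, -30, 95, 0, 0, 0, 75], [10, -75, 95, 0, 0, 0, 75], [11, -120, 95, 0, 0, 0, 75], [11, -165, 95, 0, 0, 0, 75], [11, -215, 80, 0, 0, 0, 75], [11, -260, 60, 0, 0, 0, 75]]]'

```text
clock: 17.05
tool_pos: [0.5868, 0.0271, 0.1269]
eef_rot: [0.504, -0.498, 0.502, 0.496]
contact_force: [0.8, 0.5, 0.0]
finger_gap: 0.0749
```

move_arm --rows '[[[0, -16, 0, 0, 0, 0, 75], [0, -16, 0, 0, 0, 0, 75], [0, -16, 0, 0, 0, 0, 75]]]'

```text
clock: 17.35
tool_pos: [0.5863, 0.0134, 0.1263]
eef_rot: [0.504, -0.497, 0.503, 0.497]
contact_force: [-0.2, -0.3, 0.7]
finger_gap: 0.075
```

```bash
python3 - <<'E'
from w import *
st=bot.read_state(); print(st["tool_pos"],st["finger_gap"])
s=bot.snapshot("wrist"); cv2.imwrite("pics/w5.png",s["pixels"]); np.save('w5.npy',cloud(s))
W=tops(s,["weight"])
px=s["pixels"]; hsv=cv2.cvtColor(px,cv2.COLOR_BGR2HSV)
m=((hsv[...,2]<150)&(hsv[...,1]>80)&(hsv[...,0]<15)&(W[...,2]<.018)&(W[...,2]>.005)).astype(np.uint8)
m=cv2.morphologyEx(m,cv2.MORPH_OPEN,np.ones((5,5)))
n,l,st,c=cv2.connectedComponentsWithStats(m)
for i in range(1,n):
    if st[i,4]>1500:
        p=W[l==i]; cc,r=cv2.minEnclosingCircle((p[:,:2]*1000).astype(np.float32)); print(c[i],st[i,4],p.mean(0),cc,r)
s=bot.snapshot("scene"); cv2.imwrite("pics/s5.png",s["pixels"][120:320,260:560])
tops(s,["can","jar","bottle"])
E
```

```text
[0.5863 0.0134 0.1263] 0.07502322088572215
weight 0.77 [205. 314.] 4143 ztop 0.0515 mid [0.5854 0.0117 0.0491] ext [0.0483 0.0491 0.0072] rect [585.4  11.7] [48.3 49.1] 0.3
[305.1015  99.1784] 6049 [0.5128 0.0048 0.011 ] (513.6787109375, 4.563784122467041) 32.525062561035156
[408.3379 172.813 ] 5017 [0.57   0.0858 0.0109] (570.6966552734375, 86.07688903808594) 32.727325439453125
[223.1231 192.8845] 4769 [ 0.5847 -0.0635  0.0111] (585.5807495117188, -63.83085632324219) 32.85185241699219
can 0.95 [234. 274.] 837 ztop 0.1037 mid [ 0.7538 -0.0309  0.1027] ext [0.0219 0.0208 0.0077] rect [754.  -30.4] [20.8 19.1] 42.4
can 0.87 [256. 440.] 1034 ztop 0.1082 mid [0.5776 0.2892 0.1067] ext [0.0223 0.0206 0.0089] rect [577.6 289.4] [21.1 20.4] 38.7
jar 0.83 [251. 486.] 1182 ztop 0.1037 mid [0.509  0.3611 0.1019] ext [0.0503 0.0484 0.0082] rect [509.5 360.9] [48.4 49.4] 42.0
jar 0.62 [137. 264.] 2917 ztop 0.0148 mid [ 0.4973 -0.2442  0.1133] ext [0.2007 0.379  0.2091] rect [ 496.8 -243.7] [379.2 199.6] 89.7
bottle 0.56 [220. 455.] 769 ztop 0.1268 mid [0.4801 0.2664 0.1249] ext [0.0267 0.0242 0.0082] rect [480.3 265.5] [24.  25.5] 43.3
```

View pics/w5.png

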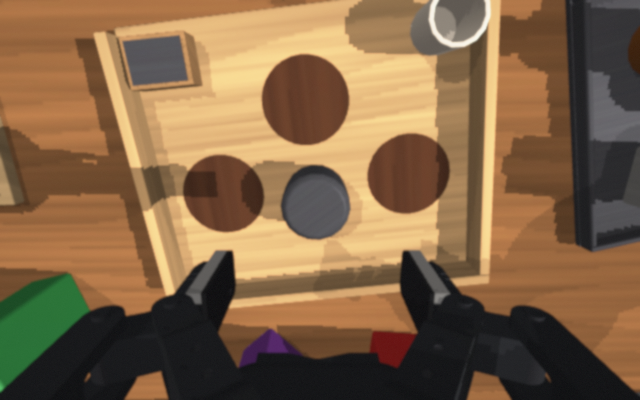

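View pics/s5.png

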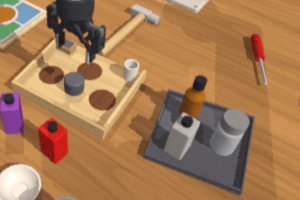

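All three stand upright in the tray, and the weight sits alone at (203,316). Measured mark centres: bottle (.5130,.0047), jar (.5702,.0859), can (.585,-.0636).

move_arm --rows '[[[0, -1, -30, 0, 0, 0, 75], [0, -1, -65, 0, 0, 0, 75], [0, -1, -90, 0, 0, 0, 75], [0, -1, -104, 0, 0, 0, 75], [0, -1, -107, 0, 0, 0, 75], [0, -1, -107, 0, 0, 0, 75], [0, -1, -107, 0, 0, 0, 75]]]'

```text
clock: 18.35
tool_pos: [0.5867, 0.0123, 0.0199]
eef_rot: [0.503, -0.498, 0.502, 0.497]
contact_force: [-0.2, -0.9, -0.9]
finger_gap: 0.075
```

move_arm --rows '[[[0, 0, 0, 0, 0, 0, 40], [0, 0, 0, 0, 0, 0, 40], [0, 0, 0, 0, 0, 0, 40], [0, 0, 0, 0, 0, 0, 40], [0, 0, 0, 0, 0, 0, 40], [0, 0, 0, 0, 0, 0, 40]]]' --force 60

```text
clock: 18.95
tool_pos: [0.5864, 0.012, 0.0201]
eef_rot: [0.503, -0.498, 0.502, 0.497]
contact_force: [-1.0, -1.0, 6.8]
finger_gap: 0.0484
```

move_arm --rows '[[[0, 0, 20, 0, 0, 0, 40], [0, 0, 60, 0, 0, 0, 40], [0, -15, 95, 0, 0, 0, 40], [-5, -60, 100, 0, 0, 0, 40], [-10, -105, 100, 0, 0, 0, 40], [-15, -150, 100, 0, 0, 0, 40], [-20, -195, 100, 0, 0, 0, 40], [-25, -240, 100, 0, 0, 0, 40], [-30, -285, 100, 0, 0, 0, 40], [-35, -330, 100, 0, 0, 0, 40]]]'

```text
clock: 19.95
tool_pos: [0.5495, -0.3193, 0.1185]
eef_rot: [0.503, -0.497, 0.503, 0.497]
contact_force: [1.1, -0.2, -4.6]
finger_gap: 0.0477
```

move_arm --rows '[[[0, -15, 0, 0, 0, 0, 40], [0, -15, 0, 0, 0, 0, 40], [0, -15, 0, 0, 0, 0, 40]]]'

```text
clock: 20.25
tool_pos: [0.55, -0.3321, 0.1182]
eef_rot: [0.503, -0.496, 0.503, 0.497]
contact_force: [0.3, 0.3, -4.7]
finger_gap: 0.0482
```

```bash
python3 - <<'E'
from w import *
st=bot.read_state(); print(st["tool_pos"],st["finger_gap"],st["contact_force"])
s=bot.snapshot("wrist"); cv2.imwrite("pics/w6.png",s["pixels"]); W=cloud(s); np.save('w6.npy',W)
hsv=cv2.cvtColor(s["pixels"],cv2.COLOR_BGR2HSV)
m=((hsv[...,0]<16)&(hsv[...,1]>120)&(W[...,0]>.43)&(W[...,0]<.55)&(W[...,1]>-.39)&(W[...,1]<-.28)).astype(np.uint8)
m=cv2.morphologyEx(m,cv2.MORPH_OPEN,np.ones((5,5)))
p=W[m>0]; cc,r=cv2.minEnclosingCircle((p[:,:2]*1000).astype(np.float32)); print(m.sum(),p.mean(0),cc,r)
m=(W[...,2]>.0145)&(W[...,2]<.019)&(np.hypot(W[...,0]-cc[0]/1e3,W[...,1]-cc[1]/1e3)<.05)
p=(W[m][:,:2]*1000).astype(np.float32); print(len(p),cv2.minEnclosingCircle(p))
E
```

```text
[ 0.55   -0.3321  0.1182] 0.048214608066079835 [ 0.2638  0.2909 -4.6883]
9384 [ 0.4919 -0.3383  0.0126] (493.36163330078125, -338.2698974609375) 40.32243728637695
3167 ((493.2836608886719, -338.2392578125), 49.95832443237305)
```

View pics/w6.png

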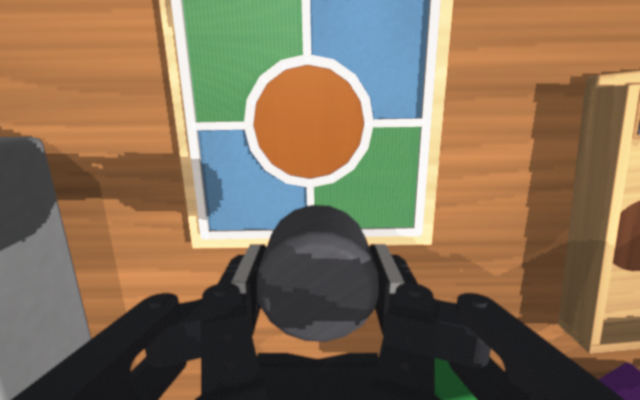

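The amber glass is centred at (119,309), measured at (.4925,-.338). The weight is held level between the pads at (270,318).

move_arm --rows '[[[-30, -4, 0, 0, 0, 0, 40], [-57, -6, -10, 0, 0, 0, 40], [-57, -6, -40, 0, 0, 0, 40], [-57, -6, -65, 0, 0, 0, 40], [-57, -6, -80, 0, 0, 0, 40], [-57, -6, -88, 0, 0, 0, 40], [-57, -6, -92, 0, 0, 0, 40], [-57, -6, -94, 0, 0, 0, 40], [-57, -6, -94, 0, 0, 0, 40]]]'

```text
clock: 21.2
tool_pos: [0.4942, -0.339, 0.0252]
eef_rot: [0.503, -0.497, 0.503, 0.497]
contact_force: [-0.2, -1.0, -4.4]
finger_gap: 0.048
```

move_arm --rows '[[[0, 0, -1, 0, 0, 0, 40], [0, 0, -1, 0, 0, 0, 40]]]'

```text
clock: 21.4
tool_pos: [0.4939, -0.3392, 0.0242]
eef_rot: [0.503, -0.497, 0.503, 0.497]
contact_force: [-0.3, 0.3, -3.9]
finger_gap: 0.0481
```

move_arm --rows '[[[0, 0, -1, 0, 0, 0, 40], [0, 0, -1.5, 0, 0, 0, 40], [0, 0, -1.5, 0, 0, 0, 40]]]'

```text
clock: 21.7
tool_pos: [0.4937, -0.3389, 0.0223]
eef_rot: [0.503, -0.497, 0.503, 0.497]
contact_force: [0.3, -0.3, -3.3]
finger_gap: 0.048
```

move_arm --rows '[[[0, 0, -0.5, 0, 0, 0, 40], [0, 0, -1, 0, 0, 0, 40], [0, 0, -1, 0, 0, 0, 40]]]'

```text
clock: 22.0
tool_pos: [0.4936, -0.339, 0.0222]
eef_rot: [0.503, -0.497, 0.503, 0.497]
contact_force: [-3.3, 2.5, 6.4]
finger_gap: 0.0483
```

move_arm --rows '[[[0, 0, 0, 0, 0, 0, 60], [0, 0, 0, 0, 0, 0, 70], [0, 0, 0, 0, 0, 0, 70], [0, 0, 20, 0, 0, 0, 70], [0, 0, 60, 0, 0, 0, 70], [30, 0, 100, 0, 0, 0, 70], [57, 20, 120, 0, 0, 0, 70], [57, 20, 120, 0, 0, 0, 70]]]' --force 35

```text
clock: 22.8
tool_pos: [0.5558, -0.3188, 0.1455]
eef_rot: [0.503, -0.501, 0.501, 0.495]
contact_force: [0.8, 0.0, 0.5]
finger_gap: 0.0698
```

```bash
python3 - <<'E'
from w import *
s=bot.snapshot("wrist"); cv2.imwrite("pics/w7.png",s["pixels"]); tops(s,["weight"])
E
```

```text
weight 0.73 [116. 287.] 3903 ztop 0.0536 mid [ 0.4931 -0.3393  0.0514] ext [0.0485 0.0485 0.0073] rect [ 493.3 -339.1] [48.2 48.7] 33.5
weight 0.36 [209. 584.] 23542 ztop 0.0354 mid [ 0.574  -0.0807  0.0334] ext [0.2102 0.1011 0.008 ] rect [ 584.8 -110.3] [225.4  76.6] 25.3
```

View pics/w7.png

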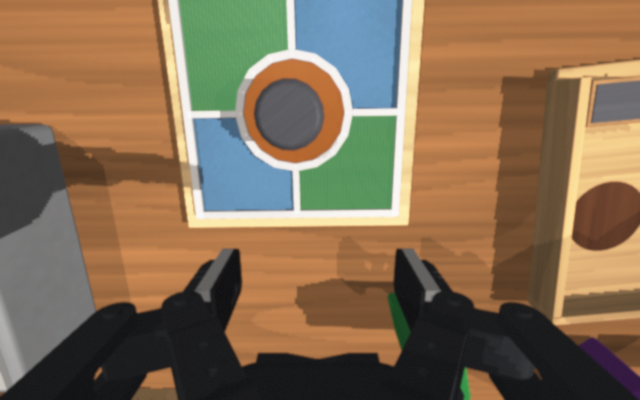

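The weight lies flat within the ring at (114,289), its top about 2 mm higher than on the caddy board, as expected. Next the can goes back.

move_arm --rows '[[[2, 45, 15, 0, 0, 0, 65], [4, 90, 15, 0, 0, 0, 65], [6, 135, 15, 0, 0, 0, 65], [8, 180, 15, 0, 0, 0, 65], [10, 225, 15, 0, 0, 0, 65], [12, 270, 15, 0, 0, 0, 65], [14, 315, 15, 0, 0, 0, 65], [16, 360, 15, 0, 0, 0, 65], [18, 405, 15, 0, 0, 0, 65], [20, 450, 15, 0, 0, 0, 65]]]'

```text
clock: 23.9
tool_pos: [0.569, 0.1317, 0.1546]
eef_rot: [0.502, -0.496, 0.504, 0.497]
contact_force: [1.0, -0.2, 0.2]
finger_gap: 0.0649
```

move_arm --rows '[[[2, 45, 0, 0, 0, 0, 65], [4, 90, 0, 0, 0, 0, 65], [4, 135, 0, 0, 0, 0, 65], [4, 157, -10, 0, 0, 0, 65], [4, 157, -15, 0, 0, 0, 65], [4, 157, -15, 0, 0, 0, 65]]]'

```text
clock: 24.5
tool_pos: [0.5729, 0.2867, 0.1387]
eef_rot: [0.501, -0.497, 0.505, 0.498]
contact_force: [-0.5, -1.4, -0.1]
finger_gap: 0.065
```

```bash
python3 - <<'E'
from w import *
st=bot.read_state(); print(st["tool_pos"],st["finger_gap"]);q=st["eef_rot"]; print(R.from_quat([q[1],q[2],q[3],q[0]]).as_matrix())
s=bot.snapshot("wrist"); cv2.imwrite("pics/w8.png",s["pixels"])
W=cloud(s)
m=(W[...,2]>.088)&(W[...,2]<.1)&(abs(W[...,0]-.575)<.04)&(abs(W[...,1]-.288)<.04)
print(m.sum(),cv2.minAreaRect((W[m][:,:2]*1000).astype(np.float32)))
tops(s,["jar","bottle"])
E
```

```text
[0.5729 0.2867 0.1387] 0.06496518684889072
[[-0.0043 -0.9999  0.0113]
 [-0.0025  0.0113  0.9999]
 [-1.      0.0043 -0.0026]]
3661 ((574.234619140625, 288.026123046875), (40.08708190917969, 47.62028884887695), 89.34801483154297)
jar 0.9 [109. 444.] 9374 ztop 0.1044 mid [0.5071 0.3598 0.1022] ext [0.0494 0.0494 0.0075] rect [507.  359.5] [48.6 49.2] 32.7
bottle 0.63 [ 54. 279.] 5520 ztop 0.1285 mid [0.4774 0.2651 0.1263] ext [0.0255 0.0254 0.0074] rect [477.2 264.9] [25.8 25. ] 8.8
```

View pics/w8.png

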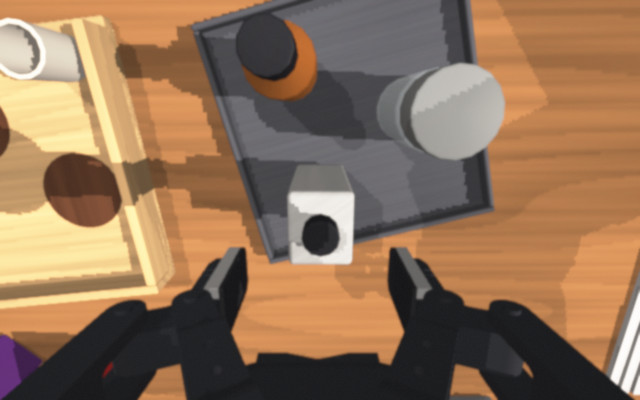

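The can (225,320) is square between the fingers, with the bottle and jar clear of them.

move_arm --rows '[[[1, 1, -25, 0, 0, 0, 65], [1, 1, -50, 0, 0, 0, 65], [1, 1, -71, 0, 0, 0, 65], [1, 1, -71, 0, 0, 0, 65], [1, 1, -71, 0, 0, 0, 65]]]'

```text
clock: 25.15
tool_pos: [0.576, 0.2882, 0.0706]
eef_rot: [0.503, -0.497, 0.503, 0.497]
contact_force: [0.6, -0.2, 0.2]
finger_gap: 0.0651
```

move_arm --rows '[[[0, 0, 0, 0, 0, 0, 30], [0, 0, 0, 0, 0, 0, 30], [0, 0, 0, 0, 0, 0, 30], [0, 0, 0, 0, 0, 0, 30], [0, 0, 0, 0, 0, 0, 30]]]' --force 40

```text
clock: 25.65
tool_pos: [0.5767, 0.2893, 0.0719]
eef_rot: [0.504, -0.497, 0.502, 0.497]
contact_force: [0.1, -3.0, 6.6]
finger_gap: 0.0396
```

```bash
python3 - <<'E'
from w import *
st=bot.read_state(); print(st["tool_pos"],st["finger_gap"],st["contact_force"]);q=st["eef_rot"]; print(R.from_quat([q[1],q[2],q[3],q[0]]).as_matrix())
E
```

```text
[0.5767 0.2893 0.0719] 0.03955801577042337 [ 0.0802 -3.0086  6.5541]
[[ 0.0024 -0.9999  0.0117]
 [ 0.0006  0.0117  0.9999]
 [-1.     -0.0023  0.0007]]
```

move_arm --rows '[[[0, 0, 30, 0, 0, 0, 30], [0, -5, 65, 0, 0, 0, 30], [3, -45, 75, 0, 0, 0, 30], [5, -90, 75, 0, 0, 0, 30], [7, -135, 75, 0, 0, 0, 30], [9, -180, 75, 0, 0, 0, 30], [11, -225, 75, 0, 0, 0, 30], [11, -270, 75, 0, 0, 0, 30], [11, -315, 70, 0, 0, 0, 30], [11, -345, 60, 0, 0, 0, 30]]]'

```text
clock: 26.65
tool_pos: [0.587, -0.0586, 0.1311]
eef_rot: [0.504, -0.497, 0.503, 0.496]
contact_force: [-0.3, 0.2, -2.5]
finger_gap: 0.0395
```

move_arm --rows '[[[0, -7, -15, 0, 0, 0, 30], [0, -7, -30, 0, 0, 0, 30], [0, -7, -30, 0, 0, 0, 30], [0, -7, -30, 0, 0, 0, 30]]]'

```text
clock: 27.05
tool_pos: [0.5862, -0.0614, 0.0996]
eef_rot: [0.502, -0.497, 0.503, 0.498]
contact_force: [0.5, 1.1, -1.3]
finger_gap: 0.0392
```

```bash
python3 - <<'E'
from w import *
st=bot.read_state(); print(st["tool_pos"],st["finger_gap"],st["contact_force"]);q=st["eef_rot"]; print(R.from_quat([q[1],q[2],q[3],q[0]]).as_matrix())
s=bot.snapshot("wrist"); cv2.imwrite("pics/w9.png",s["pixels"])
W=cloud(s)
m=(W[...,2]>.12)&(W[...,2]<.155)&(abs(W[...,0]-.585)<.03)&(abs(W[...,1]+.063)<.019)
zt=np.nanpercentile(W[m][:,2],[5,50,90]); print(zt)
s=bot.snapshot("scene"); cv2.imwrite("pics/s9.png",cv2.resize(s["pixels"][100:280,220:460],None,fx=2,fy=2))
E
```

```text
[ 0.5862 -0.0614  0.0996] 0.03922163829694454 [ 0.54    1.0909 -1.3354]
[[-0.0015 -0.9999  0.0102]
 [ 0.0004  0.0102  0.9999]
 [-1.      0.0015  0.0004]]
[0.1221 0.1238 0.1376]
```

View pics/w9.png

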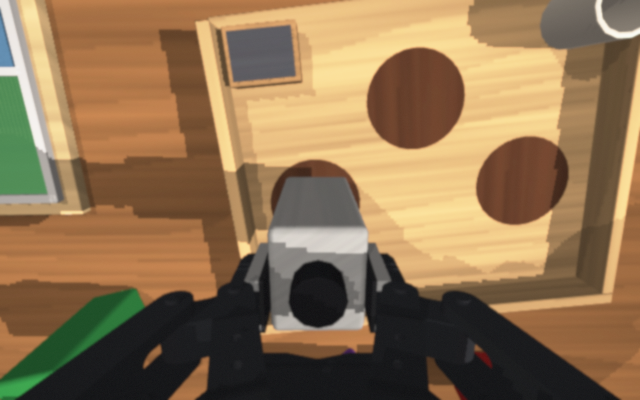

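View pics/s9.png

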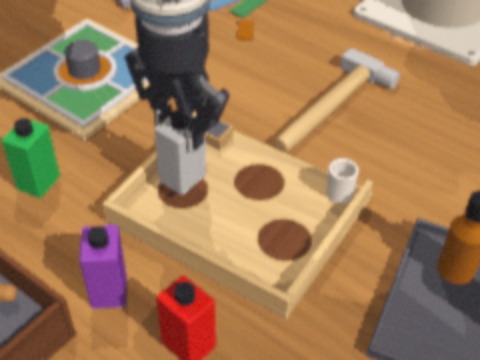

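move_arm --rows '[[[0, -1, -12, 0, 0, 0, 30], [0, -1, -19, 0, 0, 0, 30], [0, -1, -21, 0, 0, 0, 30], [0, -1, -21, 0, 0, 0, 30]]]'

```text
clock: 27.55
tool_pos: [0.5864, -0.0636, 0.079]
eef_rot: [0.503, -0.497, 0.503, 0.497]
contact_force: [-1.2, 0.6, 0.0]
finger_gap: 0.0397
```

move_arm --rows '[[[0, 0, -1, 0, 0, 0, 30], [0, 0, -1, 0, 0, 0, 30]]]'

```text
clock: 27.75
tool_pos: [0.5866, -0.0637, 0.0789]
eef_rot: [0.503, -0.497, 0.503, 0.497]
contact_force: [-3.8, 0.9, 8.8]
finger_gap: 0.0395
```

move_arm --rows '[[[0, 0, 0, 0, 0, 0, 65], [0, 0, 0, 0, 0, 0, 65], [0, 0, 20, 0, 0, 0, 65], [0, 0, 60, 0, 0, 0, 65], [0, 25, 85, 0, 0, 0, 75], [0, 60, 85, 0, 0, 0, 75], [0, 60, 85, 0, 0, 0, 75]]]'

```text
clock: 28.45
tool_pos: [0.5873, -0.0011, 0.1643]
eef_rot: [0.503, -0.498, 0.502, 0.497]
contact_force: [-0.3, -0.5, 0.1]
finger_gap: 0.0749
```

```bash
cat >> w.py <<'E'
def slab(W,c,lo,hi,r=.035):
    m=(W[...,2]>lo)&(W[...,2]<hi)&(abs(W[...,0]-c[0])<r)&(abs(W[...,1]-c[1])<r)
    print("slab",m.sum(),cv2.minAreaRect((W[m][:,:2]*1000).astype(np.float32)))
E
python3 - <<'E'
from w import *
st=bot.read_state(); print(st["tool_pos"],st["finger_gap"])
s=bot.snapshot("wrist"); cv2.imwrite("pics/w10.png",s["pixels"])
slab(cloud(s),(.585,-.0636),.095,.107)
E
```

```text
[ 0.5873 -0.0011  0.1643] 0.07490564513648325
slab 3219 ((584.4169311523438, -64.63240814208984), (40.003170013427734, 47.58808517456055), 89.08741760253906)
```

View pics/w10.png

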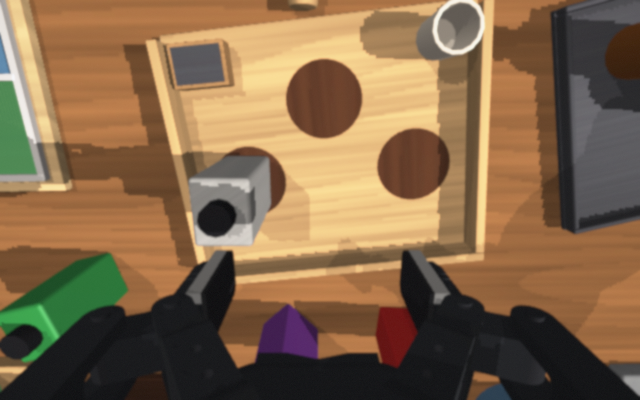

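The can is back at (.5844,-.0646), about 1 mm from its mark centre. Next is the jar.

move_arm --rows '[[[0, 45, 0, 0, 0, 0, 75], [0, 90, 0, 0, 0, 0, 75], [0, 135, 0, 0, 0, 0, 75], [0, 180, 0, 0, 0, 0, 75], [0, 225, 0, 0, 0, 0, 75], [-10, 270, 0, 0, 0, 0, 75], [-35, 310, 0, 0, 0, 0, 75], [-60, 340, 0, 0, 0, 0, 75], [-80, 363, -15, 0, 0, 0, 75], [-80, 363, -30, 0, 0, 0, 75]]]'

```text
clock: 29.5
tool_pos: [0.5048, 0.3611, 0.1324]
eef_rot: [0.502, -0.498, 0.502, 0.498]
contact_force: [0.2, 0.1, 0.3]
finger_gap: 0.0749
```

move_arm --rows '[[[0, 0, 0, 0, 0, 0, 75], [0, 0, 0, 0, 0, 0, 75]]]'

```text
clock: 29.7
tool_pos: [0.5072, 0.3579, 0.1325]
eef_rot: [0.503, -0.497, 0.504, 0.497]
contact_force: [-1.2, -0.4, 0.2]
finger_gap: 0.075
```

```bash
python3 - <<'E'
from w import *
st=bot.read_state(); print(st["tool_pos"],st["finger_gap"]);q=st["eef_rot"]; print(R.from_quat([q[1],q[2],q[3],q[0]]).as_matrix())
s=bot.snapshot("wrist"); cv2.imwrite("pics/w11.png",s["pixels"])
slab(cloud(s),(.507,.36),.095,.107)
E
```

```text
[0.5072 0.3579 0.1325] 0.07497342707023763
[[-0.0009 -0.9999  0.0127]
 [-0.0011  0.0127  0.9999]
 [-1.      0.0009 -0.0011]]
slab 5824 ((506.6964111328125, 360.1692199707031), (49.05876922607422, 49.05992889404297), 42.98388671875)
```

View pics/w11.png

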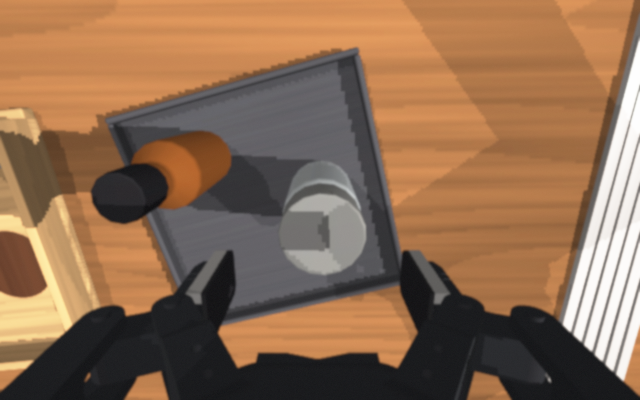

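move_arm --rows '[[[0, 1, -25, 0, 0, 0, 75], [0, 1, -45, 0, 0, 0, 75], [0, 1, -60, 0, 0, 0, 75], [0, 1, -60, 0, 0, 0, 75], [0, 1, -60, 0, 0, 0, 75]]]'

```text
clock: 30.25
tool_pos: [0.5073, 0.3598, 0.0736]
eef_rot: [0.503, -0.497, 0.503, 0.497]
contact_force: [0.3, 0.3, 0.6]
finger_gap: 0.075
```

move_arm --rows '[[[0, 0, 0, 0, 0, 0, 40], [0, 0, 0, 0, 0, 0, 40], [0, 0, 0, 0, 0, 0, 40], [0, 0, 0, 0, 0, 0, 40], [0, 0, 0, 0, 0, 0, 40]]]'

```text
clock: 30.75
tool_pos: [0.5076, 0.3607, 0.0746]
eef_rot: [0.504, -0.497, 0.502, 0.497]
contact_force: [-0.7, -1.2, 5.3]
finger_gap: 0.0489
```

move_arm --rows '[[[0, 0, 30, 0, 0, 0, 40], [15, -10, 65, 0, 0, 0, 40], [45, -30, 75, 0, 0, 0, 40], [60, -70, 75, 0, 0, 0, 40], [64, -115, 75, 0, 0, 0, 40], [64, -160, 75, 0, 0, 0, 40], [64, -205, 75, 0, 0, 0, 40], [64, -245, 75, 0, 0, 0, 40], [64, -274, 60, 0, 0, 0, 40], [64, -274, 40, 0, 0, 0, 40]]]'

```text
clock: 31.75
tool_pos: [0.5712, 0.0829, 0.114]
eef_rot: [0.504, -0.497, 0.503, 0.496]
contact_force: [-0.1, 0.6, -1.4]
finger_gap: 0.0491
```

move_arm --rows '[[[0, 0, -15, 0, 0, 0, 40], [0, 0, -25, 0, 0, 0, 40], [0, 0, -30, 0, 0, 0, 40], [0, 0, -31, 0, 0, 0, 40], [0, 0, -31, 0, 0, 0, 40]]]'

```text
clock: 32.25
tool_pos: [0.5709, 0.0868, 0.0824]
eef_rot: [0.503, -0.497, 0.503, 0.497]
contact_force: [-0.0, 0.0, -1.2]
finger_gap: 0.0492
```

move_arm --rows '[[[0, -0.5, -1.5, 0, 0, 0, 40], [0, -0.5, -1.5, 0, 0, 0, 40]]]'

```text
clock: 32.45
tool_pos: [0.5714, 0.0861, 0.0816]
eef_rot: [0.503, -0.497, 0.502, 0.497]
contact_force: [-0.2, 1.6, 1.3]
finger_gap: 0.0487
```

move_arm --rows '[[[0, 0, -1, 0, 0, 0, 40], [0, 0, -1, 0, 0, 0, 40]]]'

```text
clock: 32.65
tool_pos: [0.5716, 0.0861, 0.0816]
eef_rot: [0.504, -0.497, 0.502, 0.497]
contact_force: [-2.8, 2.2, 12.6]
finger_gap: 0.0492
```

move_arm --rows '[[[0, 0, 0, 0, 0, 0, 75], [0, 0, 0, 0, 0, 0, 75], [0, 0, 20, 0, 0, 0, 75], [0, 0, 60, 0, 0, 0, 75], [-10, -20, 85, 0, 0, 0, 75], [-10, -40, 85, 0, 0, 0, 75], [-10, -40, 85, 0, 0, 0, 75]]]'

```text
clock: 33.35
tool_pos: [0.5609, 0.0441, 0.1657]
eef_rot: [0.504, -0.497, 0.503, 0.496]
contact_force: [-0.0, 0.2, -0.4]
finger_gap: 0.075
```

```bash
python3 - <<'E'
from w import *
st=bot.read_state(); print(st["tool_pos"],st["finger_gap"])
s=bot.snapshot("wrist"); cv2.imwrite("pics/w12.png",s["pixels"])
slab(cloud(s),(.57,.086),.103,.115)
E
```

```text
[0.5609 0.0441 0.1657] 0.07499841235456965
slab 4317 ((570.8221435546875, 85.36632537841797), (48.663780212402344, 48.61980056762695), 44.05825424194336)
```

View pics/w12.png

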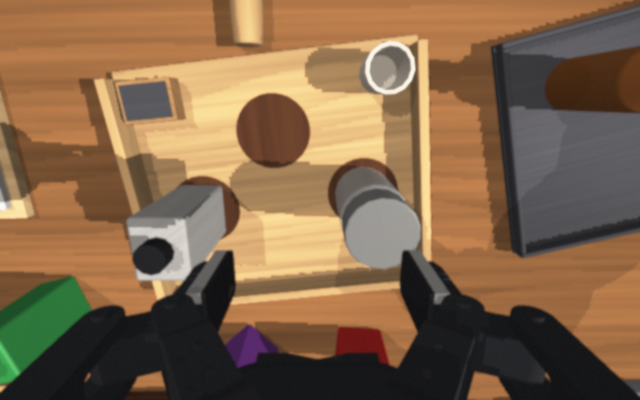

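The jar stands on its mark, 0.8 mm off centre. Last is the bottle.

move_arm --rows '[[[-10, 20, 10, 0, 0, 0, 75], [-30, 60, 10, 0, 0, 0, 65], [-50, 105, 10, 0, 0, 0, 55], [-65, 150, 10, 0, 0, 0, 55], [-75, 190, 10, 0, 0, 0, 55], [-83, 220, 0, 0, 0, 0, 55], [-83, 220, -10, 0, 0, 0, 55], [-83, 220, -10, 0, 0, 0, 55], [-83, 220, -10, 0, 0, 0, 55]]]'

```text
clock: 34.3
tool_pos: [0.4773, 0.265, 0.154]
eef_rot: [0.502, -0.497, 0.504, 0.497]
contact_force: [0.1, -0.1, 0.9]
finger_gap: 0.0545
```

```bash
python3 - <<'E'
from w import *
st=bot.read_state(); print(st["tool_pos"],st["finger_gap"])
s=bot.snapshot("wrist"); cv2.imwrite("pics/w13.png",s["pixels"])
slab(cloud(s),(.4775,.265),.12,.132)
E
```

```text
[0.4773 0.265  0.154 ] 0.054508173480018414
slab 1668 ((476.9253845214844, 264.7035217285156), (25.21964454650879, 25.161657333374023), 0.9450735449790955)
```

View pics/w13.png

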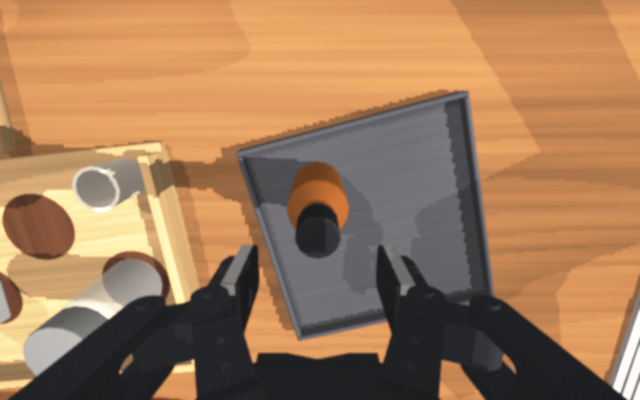

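The cap (230,318) is centred between the fingers.

move_arm --rows '[[[0, 0, -25, 0, 0, 0, 55], [0, 0, -45, 0, 0, 0, 55], [0, 0, -55, 0, 0, 0, 55], [0, 0, -55, 0, 0, 0, 55], [0, 0, -55, 0, 0, 0, 55]]]'

```text
clock: 34.85
tool_pos: [0.4782, 0.2654, 0.1002]
eef_rot: [0.503, -0.497, 0.503, 0.497]
contact_force: [0.1, -0.5, 0.0]
finger_gap: 0.0548
```

move_arm --rows '[[[0, 0, 0, 0, 0, 0, 15], [0, 0, 0, 0, 0, 0, 15], [0, 0, 0, 0, 0, 0, 15], [0, 0, 0, 0, 0, 0, 15], [0, 0, 0, 0, 0, 0, 15], [0, 0, 0, 0, 0, 0, 15]]]' --force 35

```text
clock: 35.45
tool_pos: [0.4783, 0.2659, 0.1007]
eef_rot: [0.503, -0.497, 0.502, 0.497]
contact_force: [-0.4, -2.0, 6.6]
finger_gap: 0.0249
```

move_arm --rows '[[[0, 0, 30, 0, 0, 0, 15], [0, 0, 70, 0, 0, 0, 15], [5, -20, 95, 0, 0, 0, 15], [10, -60, 95, 0, 0, 0, 15], [16, -105, 95, 0, 0, 0, 15], [22, -150, 95, 0, 0, 0, 15], [28, -195, 95, 0, 0, 0, 15], [33, -235, 85, 0, 0, 0, 15], [36, -260, 65, 0, 0, 0, 15], [36, -260, 40, 0, 0, 0, 15]]]'

```text
clock: 36.45
tool_pos: [0.5148, 0.0028, 0.1401]
eef_rot: [0.504, -0.497, 0.503, 0.495]
contact_force: [0.6, 0.4, -1.6]
finger_gap: 0.0248
```

move_arm --rows '[[[0, 0, -15, 0, 0, 0, 15], [0, 0, -25, 0, 0, 0, 15], [0, 0, -30, 0, 0, 0, 15], [0, 0, -31, 0, 0, 0, 15], [0, 0, -31, 0, 0, 0, 15]]]'

```text
clock: 36.95
tool_pos: [0.514, 0.0059, 0.1091]
eef_rot: [0.503, -0.497, 0.503, 0.497]
contact_force: [0.4, -0.4, -1.9]
finger_gap: 0.025
```

move_arm --rows '[[[0, -1, -1.5, 0, 0, 0, 15], [0, -1, -1.5, 0, 0, 0, 15]]]'

```text
clock: 37.15
tool_pos: [0.5142, 0.0047, 0.1078]
eef_rot: [0.503, -0.497, 0.503, 0.497]
contact_force: [0.4, -0.8, 0.4]
finger_gap: 0.0248
```

move_arm --rows '[[[0, 0, -1, 0, 0, 0, 15], [0, 0, -1, 0, 0, 0, 15]]]'

```text
clock: 37.35
tool_pos: [0.5148, 0.0046, 0.1077]
eef_rot: [0.504, -0.498, 0.502, 0.496]
contact_force: [-1.1, 0.1, 9.8]
finger_gap: 0.025
```

move_arm --rows '[[[0, 0, 0, 0, 0, 0, 55], [0, 0, 0, 0, 0, 0, 55], [0, 0, 20, 0, 0, 0, 55], [0, 0, 60, 0, 0, 0, 55], [0, 0, 110, 0, 0, 0, 55], [0, 0, 150, 0, 0, 0, 55], [20, 0, 190, 0, 0, 0, 85], [20, 0, 190, 0, 0, 0, 85], [20, 0, 190, 0, 0, 0, 85]]]'

```text
clock: 38.25
tool_pos: [0.5341, 0.0046, 0.2969]
eef_rot: [0.503, -0.498, 0.502, 0.497]
contact_force: [-0.2, -0.4, -0.4]
finger_gap: 0.0851
```

```bash
python3 - <<'E'
from w import *
st=bot.read_state(); print(st["tool_pos"],st["finger_gap"])
s=bot.snapshot("wrist"); cv2.imwrite("pics/w14.png",s["pixels"]); W=cloud(s)
print("bottle .5130 .0047");slab(W,(.513,.0047),.128,.14)
print("jar .5702 .0859");slab(W,(.5702,.0859),.103,.115)
print("can .585 -.0636");slab(W,(.585,-.0636),.095,.107)
tops(s,["pot","nailbox","weight"])
W0=np.load('w1.npy')
for n,c,lo,hi in(("pot",(.466,.096),.045,.06),("nail",(.486,-.093),.022,.04)):
    print(n);slab(W0,c,lo,hi);slab(W,c,lo,hi)
s=bot.snapshot("scene"); cv2.imwrite("pics/s14.png",s["pixels"])
tops(s,["pot","nailbox","weight"])
E
```

```text
[0.5341 0.0046 0.2969] 0.08512106796131351
bottle .5130 .0047
slab 589 ((512.8706665039062, 3.580659866333008), (24.937625885009766, 25.29433250427246), 50.97665023803711)
jar .5702 .0859
slab 1706 ((571.1594848632812, 85.24276733398438), (48.87117385864258, 49.03256607055664), 34.62531280517578)
can .585 -.0636
slab 1183 ((584.3896484375, -65.02119445800781), (40.3009147644043, 47.94546890258789), 89.26031494140625)
pot 0.97 [106. 396.] 934 ztop 0.0559 mid [0.4662 0.0964 0.0536] ext [0.0346 0.0346 0.0073] rect [466.2  96.1] [34.4 34.3] 69.7
nailbox 0.89 [122. 241.] 1129 ztop 0.0329 mid [ 0.4865 -0.0939  0.0304] ext [0.0356 0.0457 0.0066] rect [486.4 -93.8] [34.  44.2] 4.5
weight 0.6 [135.  32.] 2212 ztop 0.0541 mid [ 0.4929 -0.3376  0.052 ] ext [0.0485 0.0478 0.0079] rect [ 493.3 -336.7] [46.8 47.2] 54.4
pot
slab 323 ((465.9868469238281, 96.5684814453125), (34.998680114746094, 34.53193664550781), 86.22038269042969)
slab 361 ((466.22418212890625, 96.40567016601562), (34.656307220458984, 34.62240219116211), 88.87965393066406)
nail
slab 1378 ((493.2651062011719, -99.48695373535156), (51.856781005859375, 56.37480545043945), 3.606027841567993)
slab 1475 ((493.9861755371094, -99.46890258789062), (51.753662109375, 56.39353561401367), 2.339026927947998)
pot 0.71 [191. 390.] 275 ztop 0.0549 mid [0.4685 0.099  0.0534] ext [0.0358 0.0333 0.0085] rect [469.1  98.6] [33.4 32. ] 35.6
nailbox 0.57 [161. 329.] 214 ztop 0.0323 mid [ 0.5173 -0.0795  0.0645] ext [0.0948 0.0694 0.0758] rect [519.5 -81.9] [107.2  46.2] 16.1
weight 0.86 [131. 260.] 285 ztop 0.0531 mid [ 0.4977 -0.3359  0.0507] ext [0.0425 0.0458 0.0069] rect [ 498.6 -335.6] [45.1 41.2] 83.1
```

View pics/w14.png

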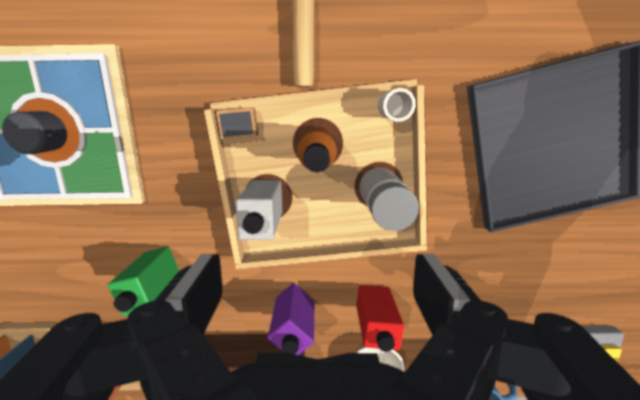

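View pics/s14.png

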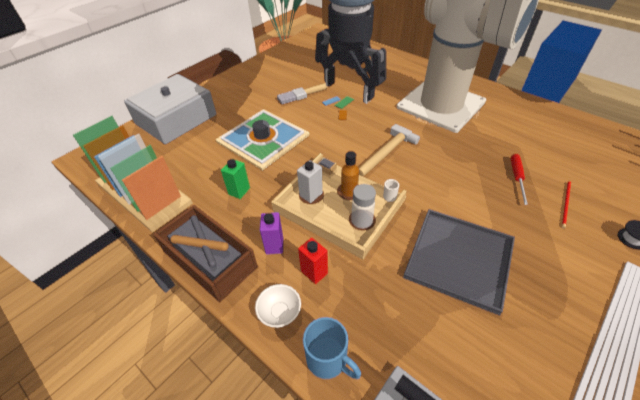

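All is in place. The bottle, jar and can are upright on their marks at wrist pixels (145,318), (205,388) and (212,262), and the weight is in the ring at (132,35). The tray is empty, and the pot and nail box have not moved. Handing in.

```bash
python3 -c "
from station import bot
print(bot.finish_job())"
```

```text
the job is handed in; nothing more can be done
None
```

The job is done and handed in at about 38 s on the clock. I stood the bottle, jar and can upright in the tray, then lowered the weight onto the amber glass until it touched before letting go. After that I put the can, jar and bottle back on their own marks in the caddy.

- **Vessels:** in the last wrist picture the bottle is about 1.1 mm, the jar 1.2 mm and the can 1.5 mm from its mark centre, all upright. Those offsets are within the roughly 2 mm camera calibration.
- **Weight:** it lies flat inside the lead ring, about 1 mm from the centre of the glass. Its top reads 2 mm higher than it did in the caddy, as it should.
- **Pot and nail box:** they show no shift (0.3 mm for the pot, under 1 mm for the nail box).
- **Disagreements:** the two fixed cameras differ by about 5 mm in position, so I relied on the wrist camera, which agreed with their mean to about 1 mm. Object detection also sometimes returned the green, purple or red look-alike cans or poor outlines, which I rejected from the pictures.

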